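# Turn a cart wheel on its bench stand until the valve is at the top

## Robot

A 6-joint arm with a two-finger parallel gripper is mounted at the origin on the work surface. World frame = base frame: x ahead of the robot, y to its left, z up, the work surface at z = 0. Lengths are in m, angles in degrees, forces in N, time in s.
With the tool pointing down it reaches from about 0.3 to 0.775 m from the base axis. Payload 14.6 kg.
Tool frame: the origin (TCP) lies between the finger pads; the fingertips stand 25 mm ahead of it and the grasp point (between the pads) lies 6 mm ahead of it; z points along the fingers, y is the direction in which the jaws open and shut (so a half turn about z gives the same grasp; the last joint's range is limited). The gripper opens to 85 mm and grips with 20 to 120 N. Pads are 22 mm wide; open, the fingers measure 114 mm over their backs; the gripper's body (76 mm by 85 mm) begins 54 mm behind the grasp point. The pads swing forward as they close: fully open they stand 13 mm farther back than shut.
Start: joints at [-76.925, 17.183, 87.147, -0, 75.671, -3.816], TCP at [0.16, -0.526, 0.256] pointing down, gripper open.
Joint ranges: [-173.82, 173.82], [-45.26, 126.66], [13.44, 144.39], [-59.66, 239.66], [0, 175.72], [-146.38, 146.38]. Speed limits (degrees/s): [127.2, 127.2, 147.25, 180, 180, 180].

## Interface

Orientations are given as [roll, pitch, yaw] about the fixed x, y, z axes, in that order (R = Rz(yaw) Ry(pitch) Rx(roll)).
In Python, from station import env, effector, camera, job, nets gives the robot as it stands. Calls block until the motion is done:
- env.goto(position, orientation): joint-space move of the TCP to a pose.
- env.move_linear(position, rot=None, velocity=0.15): straight line of the TCP; rot=None keeps the orientation; velocity is the mean speed in m/s.
- env.movej(angles): joint-space move.
- effector.open_gripper() and effector.grab(): open the fingers fully, or close them until they stop; the grip force is fixed at half the most.
- env.hold(seconds).
- env.inverse_kinematics(position, orientation): joint angles nearest the present ones, or None.
- env.read_state(): the state.
- camera(name): name is "scene" or "top" or "wrist"; returns a dict with "pixels" (400x640x3 uint8, blue, green, red), "depth" (400x640 float32, m along the optical axis (not along the pixel's ray), 0 where there is no reading), "mtx" (3x3 intrinsics, pixels), "xyz" and "orientation" of the camera in the world. Camera axes: x right, y up, looking along -z (the intrinsics and any distortion apply to the point x, -y, -z); pixel columns grow to the right and rows downward; lengths in m; the calibration is good to about 2 mm. The wrist camera is an equidistant fisheye: a pixel r from the principal point sees the ray r / f radians off the axis. A picture is of the moment at which its call begins.
A pose or a line that the arm cannot do raises env.PlanningError and nothing moves.
- job.close_job(): hands the job in, once; it reports no verdict.
Trained networks look in a picture, given as the dict that the camera call returned (one of the last four; its "shot" number tells which), for a name from the list of things; names that differ only in an ending like _2 or _b are one class to them, and where a whole thing is asked for, a point or a joint stands for the part that bears it (a point fixed in the world has none). Each returns a list of dicts, best first, with "confidence" (0 to 1); they miss things now and then, are a little off and sometimes report something else, mostly with a low value. They report only what shows in the picture. A call takes as long as a camera call.
- nets.recognise(picture, target): "point" ([x, y, z] in m, in world coordinates, good to about 4 mm: the middle of the surface that is visible of it).
- nets.spot_point(picture, target): "point" ([x, y, z] in m, in world coordinates, good to about 4 mm: a listed point, or the origin of a listed thing).
The state is a dict: "time": time; "joint_positions": joint angles; "dq": joint speeds; "effort": joint torques, N m; "eef_pos": TCP position; "ee_rot": TCP orientation; "force": force on the tool from outside, world axes, zero at the start; "moment": the same for the moment, N m; "gripper_width": finger opening in m.
Only numpy, scipy, OpenCV 4.12 (cv2) and the standard library are available. Lean on these libraries where they do the work, as an engineer would, in place of code of your own. Each camera call takes 0.05 s, during which the arm holds its last target.

## Task

The hand-truck wheel on the bench stand is to be pumped up: turn it by pushing its spokes, one after another, with the fingertips until the valve stem (yellow cap) is straight above the hub, at twelve o'clock, then take the hand away. Only push, without forcing it: lift nothing, and keep the hand off the valve stem and the tyre, whose bead has just been sealed. Leave the stand and everything else on the bench where it is.

Things in the scene. Friction and masses are not known exactly. Their poses are not given: they have to be found in the camera images.
- wheel (a joint): Wheel angle on its axle, rad, clockwise positive as seen from the robot's side. At 0 or any whole turn (6.283) the valve stem is straight above the hub; starts at 1.9 to 4.4. No stops: it turns either way. Bearing drag of about 0.15 N m (some 2 N at mid-spoke) holds it wherever it is left; it is balanced.
- hub (a point): Centre of the vertical wheel on its level axle, 185 mm above the bench, fixed to the stand (does not turn). x axis along the axle, away from the robot; y left; z up. The tyre's mid-plane is this frame's plane x = 0. Red hub of diameter 56 mm, from 38 mm in front of it to 36 behind; the steel axle end with its nut reaches 51 mm in front of the plane. The robot-side face of the wheel is free.
- valve (a point): Middle of the yellow cap of the valve stem, on the wheel, 81 mm from its centre. z axis: from the hub out through the valve (straight up when done); x axis along the axle, away from the robot. A yellow dot of 18 mm on both tyre sidewalls, at radius 129 mm, marks the same direction.
- valve_stem: Valve stem with yellow cap, part of the wheel: 13 mm thick, standing on the rim's inside half-way between two spokes, pointing at the hub; it fills radius 74 to 106 mm, within 7 mm of the plane x = 0. Origin at the wheel's centre, axes as valve. Not to be touched.
- tyre: Black treaded rubber tyre, part of the wheel: outer diameter 300 mm, 44 mm wide (22 mm either side of the wheel's plane), radius 111 to 150 mm. Origin at the wheel's centre, axes as valve. Not to be touched.
- spokes: Five straight red spokes and the red rim, part of the wheel; this is pushed. Spokes at 36, 108, 180, 252, 324 degrees from the valve, radius 28 to 106 mm, 14 mm wide (24 at the feet), 18 mm deep and set towards the robot: from 28 to 10 mm in front of the wheel's plane. Rim from 20 mm in front to 16 behind, inner radius 106 mm. Gaps open right through. Origin and axes as tyre.
- stand: Grey steel bench stand, 6 kg, loose on the bench: base plate 300 (x) by 200 (y) by 12 mm, a 50 (x) by 40 (y) mm post up to 229 mm high behind the wheel (its front face 50 mm behind the wheel's centre plane) that carries the stub axle. Origin on the bench straight below the hub; the plate reaches from x = -120 to +180 mm. x axis along the axle, away from the robot.
- inflator: Green and black cordless tyre inflator standing on its battery foot, 130 mm long, 80 mm wide, 192 mm high. Origin at the centre of its underside. Bystander.
- tin: White jar of bead sealer with a blue label and steel lid, diameter 76 mm, 105 mm high, standing. Origin at the centre of its underside. Bystander.
- gauge: Black dial pressure gauge lying on its back, diameter 58 mm, 24 mm high, with a brass stem reaching 95 mm along its -x axis. Origin under the dial's centre. Bystander.
- dish: Round steel parts dish with nuts in it, diameter 106 mm, 26 mm high. Origin at the centre of its underside. Bystander.
- wrench: Steel wrench lying flat along its x axis, 190 mm long. Origin under its middle. Bystander.
- hammer: Hammer with a wooden handle lying along its x axis, 310 mm long. Origin under its middle. Bystander.

How it is judged (in metres and radians):
On the way, in this order (a step that is already met when the one before it is completed fails the run):
1. the fingers push a spoke while the valve is still far from the top (contact force between the fingers and spokes above 0.5 N and angle between valve's own z axis and vertical above 0.5 rad), for 0.05 s.
2. the wheel has been turned until the valve stem is at the top (angle between valve's own z axis and vertical below 0.105 rad and velocity of joint wheel between -0.05 and 0.05 rad/s), for 0.2 s.
At the end, for the whole second after the job is handed in: The valve stem is within 6 degrees of straight above the hub and the wheel is still; stand upright and within 30 mm of where it was, all bystanders within 30 mm of where they were (all of step 2 and distance of each of stand, inflator, tin, gauge, dish, wrench, hammer from where it was at the start of the episode below 0.03 m and angle between stand's own z axis and vertical below 0.05 rad); the robot touches nothing.
It fails at once if a spoke or the rim is squeezed or forced by the robot (over 60 N) (contact force between any of the fingers, the arm and spokes above 60 N).
It fails at once if the valve stem is touched by the robot (over 1 N) (contact force between any of the fingers, the arm and valve_stem above 1 N).
It fails at once if the tyre is pressed by the robot (over 4 N) (contact force between any of the fingers, the arm and tyre above 4 N).
It fails at once if the stand with the wheel is lifted, tipped or shoved more than 30 mm (distance of stand from where it was at the start of the episode above 0.03 m or angle between stand's own z axis and vertical above 0.1 rad or height (world z) of stand above 0.012 m).
It fails at once if a bystander is lifted, carried or pushed more than 30 mm (distance of any of inflator, tin, gauge, dish, wrench, hammer from where it was at the start of the episode above 0.03 m).
It also fails if it takes over 58 s, if anything falls off the work surface, if the arm or the gripper's body presses on something with over 40 N, if the wrist force passes 120 N, or if a joint passes its speed limit or range.

## Working session

There is one attempt and no reset: what is moved stays moved. The work goes in short steps, each a Python script; the robot and the scene stay as the last script left them, time stands still between calls to the robot, and variables do not carry over. Pictures are saved under pics/ and viewed, and the job is handed in when it is done.

```bash
ls; mkdir -p pics; python3 - <<'E'
from station import env, effector, camera, job, nets
import cv2
print(env.read_state())
for n in ["scene","top","wrist"]:
    p=camera(n); cv2.imwrite(f"pics/a_{n}.png",p["pixels"]); print(n,p["xyz"],p["orientation"],p["mtx"].tolist() if hasattr(p["mtx"],'tolist') else p["mtx"])
    for t in ["hub","valve","stand","spokes","tyre"]:
        for f in (nets.recognise,nets.spot_point):
            try: print(t,f.__name__,[(r["point"],r["confidence"]) for r in f(p,t)[:2]])
            except Exception as e: print(t,e)
E
```

```text
pics
{'time': 0.0, 'joint_positions': array([-7.69240282e+01,  1.72140413e+01,  8.71837198e+01,  3.85606738e-04,
        7.56699256e+01, -3.81720719e+00]), 'dq': array([-0.02296769, -0.02723141, -0.14148565,  0.04249905, -0.04717217,
       -0.00068163]), 'effort': array([-1.61497228e-03, -5.43505597e+01, -3.61796486e+01, -1.64012072e-04,
        3.98499033e-03, -2.49026817e-05]), 'eef_pos': array([ 0.1597589 , -0.52605013,  0.25571125]), 'ee_rot': array([-1.79932488e+02, -4.87880646e-03,  1.68930805e+01]), 'force': array([-0.35135354,  0.47679423,  0.19878644]), 'moment': array([ 0.00253293,  0.04193459, -0.0035778 ]), 'gripper_width': 0.08544754815288981}
scene [ 1.17406246 -0.53331694  1.06774551] [43.68817519 -0.40864524 43.87841675] [[501.22466106367534, 0.0, 320.8081363181442], [0.0, 501.22466106367534, 210.33887507002706], [0.0, 0.0, 1.0]]
hub call [([0.6256, -0.0283, 0.1238], 0.76)]
hub call [([0.6063, 0.0006, 0.0037], 0.66), ([0.6044, -0.0049, 0.1863], 0.64)]
valve call [([0.6058, -0.0254, 0.2145], 0.77)]
valve call [([0.6072, 0.0353, 0.1117], 0.81)]
stand call [([0.6121, -0
[... 648 characters left out ...]
), ([0.5937, 0.0006, 0.2691], 0.67)]
valve call [([0.6142, 0.0318, 0.1112], 0.75)]
stand call [([0.5848, 0.0021, 0.1727], 0.56)]
stand call [([0.604, -0.0025, -0.0003], 0.92)]
spokes call [([0.5854, -0.0046, 0.1761], 0.56)]
spokes call [([0.605, -0.004, 0.1805], 0.68)]
tyre call [([0.5974, 0.0061, 0.3035], 0.87)]
tyre call [([0.6041, -0.0011, 0.1818], 0.65)]
wrist [ 0.222228   -0.50806446  0.3736489 ] [-1.51938204e+01 -2.96426739e-02 -7.31056714e+01] [[309.70691628693146, 0.0, 326.5758032013148], [0.0, 309.70691628693146, 194.5356811837863], [0.0, 0.0, 1.0]]
hub call []
hub call []
valve call []
valve call []
stand call []
stand call []
spokes call []
spokes call []
tyre call []
tyre call []
```

View pics/a_scene.png

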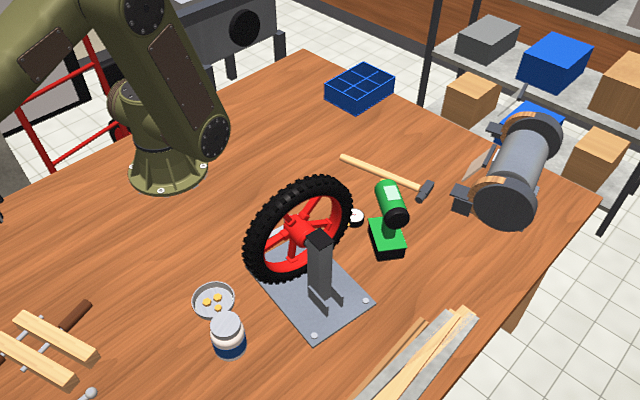

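View pics/a_top.png

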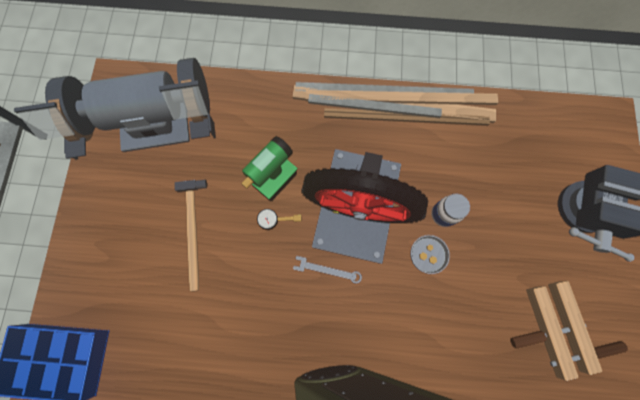

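View pics/a_wrist.png

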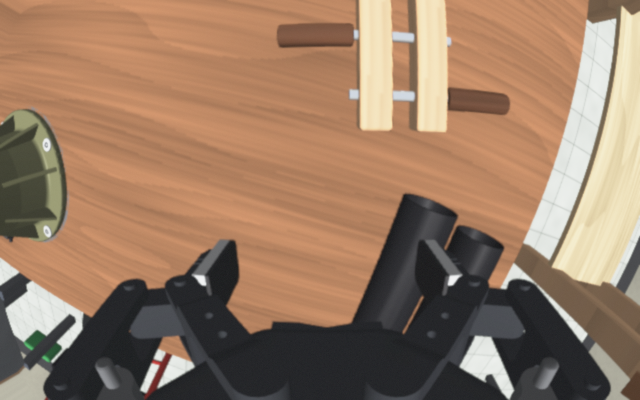

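```bash
cat > h.py <<'E'
from station import env, effector, camera, job, nets
import cv2, numpy as np
from scipy.spatial.transform import Rotation as R
def ori(psi, xup=True, deg=True, tilt=0.0):
    # tool z along horizontal yaw psi (tilt>0: nose down)
    if deg: psi=np.radians(psi); tilt=np.radians(tilt)
    z=np.array([np.cos(psi)*np.cos(tilt),np.sin(psi)*np.cos(tilt),-np.sin(tilt)])
    x=np.array([np.cos(psi)*np.sin(tilt),np.sin(psi)*np.sin(tilt),np.cos(tilt)])
    if not xup: x=-x
    y=np.cross(z,x)
    return R.from_matrix(np.c_[x,y,z]).as_euler('xyz',degrees=True)
def cloud(p):
    d=p["depth"]; K=p["mtx"]; h,w=d.shape
    u,v=np.meshgrid(np.arange(w),np.arange(h))
    X=(u-K[0,2])/K[0,0]*d; Y=(v-K[1,2])/K[1,1]*d
    P=np.stack([X,-Y,-d],-1)
    M=R.from_euler('xyz',p["orientation"],degrees=True).as_matrix()
    return P@M.T+p["xyz"], d>0
E
python3 - <<'E' 2>&1 | grep -v Warn
from h import *
for n in ["top","scene"]:
    p=camera(n); P,ok=cloud(p); b=p["pixels"].astype(int)
    red=ok&(b[...,2]>120)&(b[...,1]<60)&(b[...,0]<60)&(np.linalg.norm(P-[0.605,0,0.185],axis=-1)<0.12)
    blk=ok&(b.max(-1)<50)&(np.linalg.norm(P-[0.605,0,0.185],axis=-1)<0.16)
    for nm,m in (("red",red),("blk",blk)):
        Q=P[m]; c=Q.mean(0); U,S,V=np.linalg.svd(Q-c,full_matrices=False); nn=V[2]*np.sign(V[2][0]); print(n,nm,len(Q),c.round(4),nn.round(3),np.degrees(np.arctan2(nn[1],nn[0])).round(2),S/np.sqrt(len(Q)))
    pl=ok&(abs(P[...,2]-0.012)<0.006)&(np.ptp(b,axis=-1)<35)&(b.max(-1)>70)&(abs(P[...,0]-.6)<.25)&(abs(P[...,1])<.16)
    Q=P[pl][:,:2]; 
    r=cv2.minAreaRect(Q.astype(np.float32)); print("plate",len(Q),r)
    for t in ["wrench","gauge","dish","tin","inflator","hammer"]:
        print(t,[(r["point"],r["confidence"]) for r in nets.spot_point(p,t)[:2]])
for psi in (-10,0):
  for xup in (True,False):
    for pos in ([.42,0,.2],[.45,0,.2],[.50,0,.2],[.565,0.07,.185],[.565,0,.255],[.565,-.07,.185],[.565,0,.12]):
        q=env.inverse_kinematics(pos,ori(psi,xup)); print(psi,xup,pos,None if q is None else np.round(q,0))
E
```

```text
top red 1309 [0.5855 0.0007 0.1855] [ 0.987 -0.145  0.065] -8.34 [0.05702374 0.055399   0.00975192]
top blk 2213 [0.5955 0.0015 0.2879] [ 0.981 -0.157 -0.111] -9.08 [0.08746833 0.04365976 0.01075365]
plate 3767 ((0.5995400547981262, 0.014124587178230286), (0.23517371714115143, 0.3689116835594177), 81.3415298461914)
wrench [([0.4383, 0.0605, -0.0029], 0.82)]
gauge [([0.5717, 0.2459, 0.0018], 0.6)]
dish [([0.5086, -0.2136, 0.0038], 0.95)]
tin []
inflator [([0.6911, 0.2326, 0.0029], 0.55)]
hammer [([0.5089, 0.4491, 0.0017], 0.61)]
scene red 1839 [0.6041 0.0014 0.1638] [ 0.99  -0.138  0.006] -7.92 [0.05724755 0.04879811 0.01495156]
scene blk 4072 [ 0.6174 -0.0349  0.2439] [ 0.98  -0.188  0.068] -10.85 [0.08756599 0.07615713 0.01786476]
plate 4336 ((0.6064873337745667, -0.0064737871289253235), (0.20077984035015106, 0.35972291231155396), 82.13375854492188)
wrench [([0.4396, 0.0598, -0.0041], 0.65), ([0.6061, -0.0024, 0.0026], 0.46)]
gauge [([0.5696, 0.2413, 0.0038], 0.49), ([0.6072, 0.0007, 0.0003], 0.15)]
dish [([0.5073, -0.2128, -0.0028], 0.94)]
tin [([0.6285, -0.2554, 0.0018], 0.61)]
in
[... 885 characters left out ...]
  73.  87.]
0 True [0.42, 0, 0.2] None
0 True [0.45, 0, 0.2] None
0 True [0.5, 0, 0.2] [ -8.  18. 138. 172.  66. -87.]
0 True [0.565, 0.07, 0.185] [  5.  26. 127. 186.  63. -93.]
0 True [0.565, 0, 0.255] [ -6.  14. 128. 172.  52. -85.]
0 True [0.565, -0.07, 0.185] [-17.  26. 127. 161.  65. -81.]
0 True [0.565, 0, 0.12] [ -6.  37. 127. 174.  73. -88.]
0 False [0.42, 0, 0.2] None
0 False [0.45, 0, 0.2] None
0 False [0.5, 0, 0.2] [ -8.  18. 138. 172.  66.  93.]
0 False [0.565, 0.07, 0.185] [  5.  26. 127. 186.  63.  87.]
0 False [0.565, 0, 0.255] [ -6.  14. 128. 172.  52.  95.]
0 False [0.565, -0.07, 0.185] [-17.  26. 127. 161.  65.  99.]
0 False [0.565, 0, 0.12] [ -6.  37. 127. 174.  73.  92.]
```

```bash
python3 - <<'E' 2>&1 | grep -v Warn
from h import *
effector.grab()
q0=np.array(env.read_state()["joint_positions"])
q=env.inverse_kinematics([0.475,0.0,0.24],ori(-8.3,True)); print(np.round(q,1))
a=q0.copy(); a[3]=q[3]; a[5]=q[5]; env.movej(list(a))
a=q.copy(); a[0]=q0[0]; env.movej(list(a)); print(env.read_state()["eef_pos"])
env.movej(list(q)); s=env.read_state(); print(s["time"],s["eef_pos"],s["ee_rot"],s["gripper_width"],s["force"])
p=camera("wrist"); cv2.imwrite("pics/b_wrist.png",p["pixels"]); np.savez("b.npz",**{k:np.array(v) for k,v in p.items()})
for t in ["hub","valve"]: print(t,[(r["point"],r["confidence"]) for r in nets.spot_point(p,t)[:3]])
p=camera("scene"); cv2.imwrite("pics/b_scene.png",p["pixels"])
E
```

```text
[ -1.1   7.5 140.6 188.5  58.4 -94.5]
[ 0.11633542 -0.46119121  0.24067558]
9.7167 [ 0.47502763 -0.00050885  0.24001376] [ -23.05439357  -89.99710135 -165.30806396] 0.00018415023409673075 [ 0.04563827  0.13600733 -0.79581843]
hub []
valve []
```

View pics/b_wrist.png

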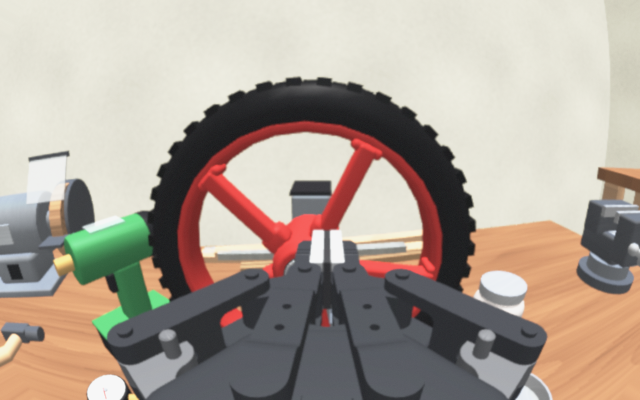

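View pics/b_scene.png

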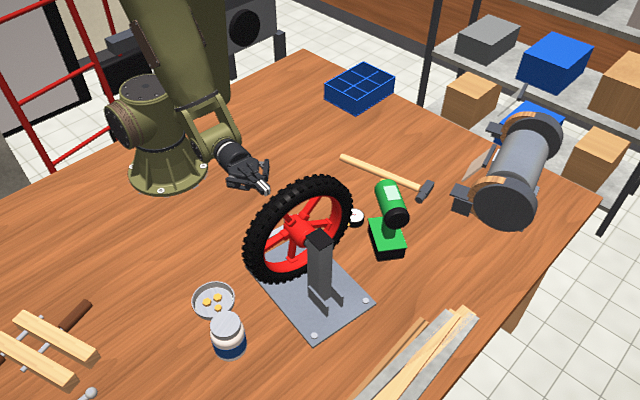

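```bash
cat >> h.py <<'E'
def fcloud(p):
    d=p["depth"]; K=p["mtx"]; h,w=d.shape
    u,v=np.meshgrid(np.arange(w),np.arange(h))
    a=(u-K[0,2])/K[0,0]; b=(v-K[1,2])/K[1,1]; r=np.hypot(a,b)+1e-9
    k=np.tan(np.clip(r,0,1.4))/r
    P=np.stack([a*k*d,-b*k*d,-d],-1)
    M=R.from_euler('xyz',p["orientation"],degrees=True).as_matrix()
    return P@M.T+p["xyz"], (d>0)&(r<1.3)
HUB=np.array([0.6055,-0.0025,0.185]); PSI=-8.3
def tohub(P):
    return (P-HUB)@R.from_euler('z',PSI,degrees=True).as_matrix()
def toworld(p): return R.from_euler('z',PSI,degrees=True).apply(p)+HUB
E
python3 - <<'E'
from h import *
from scipy.optimize import least_squares
p=dict(np.load("b.npz")); P,ok=fcloud(p); b=p["pixels"].astype(int); H=tohub(P)
red=ok&(b[...,2]>110)&(b[...,1]<70)&(b[...,0]<70)&(np.linalg.norm(H,axis=-1)<0.14)
blk=ok&(b.max(-1)<60)&(abs(H[...,0])<0.045)&(np.hypot(H[...,1],H[...,2])>0.105)&(np.hypot(H[...,1],H[...,2])<0.17)
Q=H[red]; print(len(Q)); print(np.histogram(Q[:,0]*1000,bins=np.arange(-60,40,4)))
# tyre front sidewall: plane
T=H[blk]; print(len(T),np.histogram(T[:,0]*1000,bins=np.arange(-40,44,4)))
F=T[(T[:,0]<-0.012)]; A=np.c_[F[:,1:],np.ones(len(F))]; c=np.linalg.lstsq(A,F[:,0],rcond=None)[0]; print("plane",c)
Rr=np.hypot(T[:,1],T[:,2]); 
# outer edge circle from mask contour: max radius per angle
ang=np.degrees(np.arctan2(-T[:,1],T[:,2])); pts=[]
for k in range(-110,111,5):
    m=abs(ang-k)<2.5
    if m.sum()>20:
        i=np.argsort(Rr[m])[int(.97*m.sum())]; pts.append(T[m][i][1:])
pts=np.array(pts); s=least_squares(lambda v:np.hypot(pts[:,0]-v[0],pts[:,1]-v[1])-v[2],[0,0,.15],loss='soft_l1',f_scale=.003); print(s.x)
# spokes
Rq=np.hypot(Q[:,1],Q[:,2]); m=(Rq>.045)&(Rq<.09); print(np.histogram(np.degrees(np.arctan2(-Q[m,1],Q[m,2]))%360,bins=np.arange(0,361,6))[0])
print("spoke x",np.histogram(Q[m,0]*1000,bins=np.arange(-50,10,3)))
E
```

```text
9903
(array([   0,    0,    0,    0,    1,  225,   59, 2470,  887, 2765, 1901,
        460,  279,  276,  248,  220,  107,    5,    0,    0,    0,    0,
          0,    0]), array([-60, -56, -52, -48, -44, -40, -36, -32, -28, -24, -20, -16, -12,
        -8,  -4,   0,   4,   8,  12,  16,  20,  24,  28,  32,  36]))
18226 (array([    0,     0,     0,   103, 13681,  4069,   337,    36,     0,
           0,     0,     0,     0,     0,     0,     0,     0,     0,
           0,     0]), array([-40, -36, -32, -28, -24, -20, -16, -12,  -8,  -4,   0,   4,   8,
        12,  16,  20,  24,  28,  32,  36,  40]))
plane [ 0.00497569  0.00387743 -0.02121311]
[-0.00117727  0.0003434   0.14505132]
[  0   0   0 310 571 152   0   0   0   0   0   0   0   0   0  56  20   0
   0   0   0   0   0   0   0   0  31  58   0   0   0   0   0   0   0   0
   0   0   0   0   0   0   0   0   0   0   0   0   0   0   0  77 493 147
   0   0   0   0   0   0]
spoke x (array([   0,    0,    0,    0,    0,    0,  608, 1253,   32,   13,    8,
          1,    0,    0,    0,    0,    0,    0,    0]), array([-50, -47, -44, -41, -38, -35, -32, -29, -26, -23, -20, -17, -14,
       -11,  -8,  -5,  -2,   1,   4,   7]))
```

```bash
cat >> h.py <<'E'
RHO=0.068; TCPX=-0.037
O=ori(PSI,True)
def pos(phi,x=TCPX,rho=RHO):
    a=np.radians(phi); return list(toworld(np.array([x,-rho*np.sin(a),rho*np.cos(a)])))
E
python3 - <<'E' 2>&1 | grep -v Warn
from h import *
print([phi for phi in range(272,272+190,10) if env.inverse_kinematics(pos(phi),O) is None])
env.move_linear(pos(274,-0.125),O,velocity=0.15)
s=env.read_state(); print(s["time"],s["eef_pos"],s["force"])
env.move_linear(pos(274),O,velocity=0.1)
s=env.read_state(); print(s["time"],tohub(s["eef_pos"]),s["force"],s["moment"])
p=camera("wrist"); cv2.imwrite("pics/c_wrist.png",p["pixels"])
p=camera("scene"); cv2.imwrite("pics/c_scene.png",p["pixels"])
E
```

```text
[]
10.725 [0.4914981  0.08227606 0.18996165] [ 0.45550768  0.68195905 -0.57860393]
11.7583 [-0.03739285  0.06779377  0.00458764] [-0.26202022 -0.63110088  0.45031421] [0.12184266 0.49050034 0.04847469]
```

View pics/c_wrist.png

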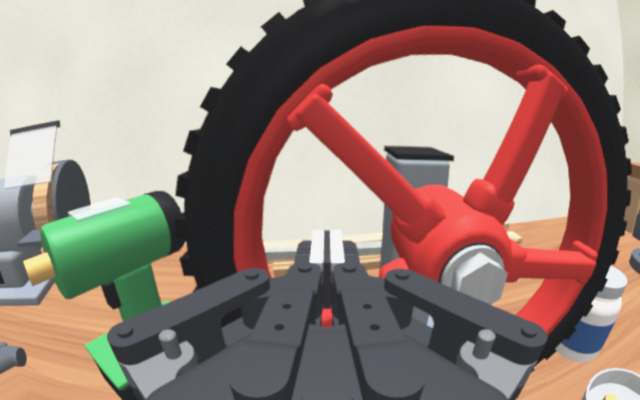

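View pics/c_scene.png

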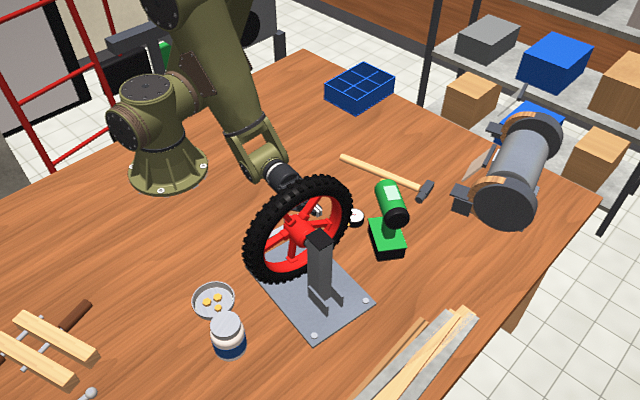

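The fingertips (about 327,245) are in the left gap, clear of the hub and rim, with the 314° spoke above them. I'll sweep now and watch the force.

```bash
python3 - <<'E' 2>&1 | grep -v Warn
from h import *
f0=env.read_state()["force"]
for phi in list(range(282,431,8)):
    env.move_linear(pos(phi),O,velocity=0.05)
    s=env.read_state(); df=s["force"]-f0
    h=tohub(s["eef_pos"]); print(phi,round(s["time"],1),df.round(1),np.round(np.degrees(np.arctan2(-h[1],h[2])),1),round(float(np.hypot(h[1],h[2]))*1000,1))
    if np.linalg.norm(df)>15: print("ABORT"); break
p=camera("wrist"); cv2.imwrite("pics/d_wrist.png",p["pixels"])
p=camera("scene"); cv2.imwrite("pics/d_scene.png",p["pixels"])
for t in ["hub","valve"]: print(t,[(r["point"],r["confidence"]) for r in nets.spot_point(p,t)[:3]])
E
```

```text
282 12.2 [-0.   0.9 -0.2] -77.5 68.1
290 12.5 [ 0.1  1.  -0.6] -69.6 68.1
298 12.9 [-0.5 -0.3 -0.2] -61.5 68.1
306 13.2 [ 0.7 -0.1  0. ] -53.4 68.2
314 13.6 [-0.4  1.1  0.3] -45.5 68.2
322 13.9 [-1.2  0.8  0.1] -37.5 68.2
330 14.2 [ 0.3  0.3 -0.6] -29.5 68.2
338 14.6 [ 0.3  0.6 -0.4] -21.6 68.1
346 14.9 [-0.7  0.4  0.1] -13.6 68.1
354 15.3 [-0.8  1.4 -1.1] -5.7 68.1
362 15.6 [-0.4  0.8 -0.2] 2.2 68.1
370 16.0 [-0.5 -0.3 -0. ] 10.2 68.1
378 16.3 [0.  0.3 0.9] 18.2 68.1
386 16.6 [-0.6  0.9  0.2] 26.3 68.0
394 17.0 [0.1 0.6 0.1] 34.4 68.0
402 17.3 [-0.1 -0.6 -0.6] 42.4 68.0
410 17.7 [-0.6 -0.1  0.5] 50.4 68.0
418 18.0 [-0.8 -0.   0.5] 58.5 68.0
426 18.4 [-0.1 -0.3 -0.2] 66.5 68.0
hub [([0.601, -0.0017, 0.1863], 0.77)]
valve [([0.6078, 0.0288, 0.2576], 0.68)]
```

View pics/d_wrist.png

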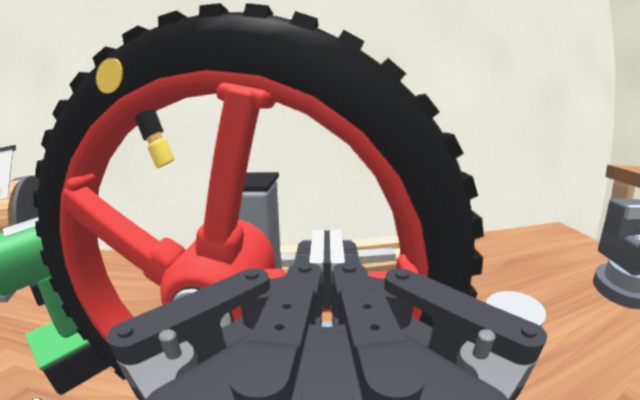

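View pics/d_scene.png

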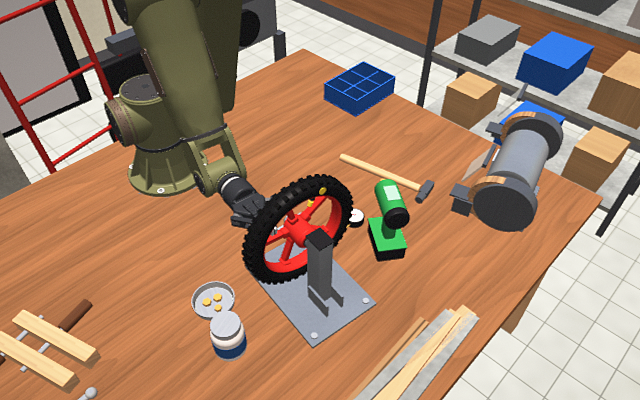

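```bash
cat >> h.py <<'E'
def wheel(name="wrist"):
    p=camera(name); P,ok=fcloud(p) if name=="wrist" else cloud(p); H=tohub(P); b=p["pixels"].astype(int)
    r=np.hypot(H[...,1],H[...,2]); a=np.degrees(np.arctan2(-H[...,1],H[...,2]))
    red=ok&(b[...,2]>110)&(b[...,1]<70)&(b[...,0]<70)&(r>.05)&(r<.09)&(abs(H[...,0]+.028)<.006)
    yel=ok&(b[...,2]>130)&(b[...,1]>100)&(b[...,0]<100)&(r>.07)&(r<.14)&(abs(H[...,0])<.03)
    A=a[red]
    # spokes at 36+72k relative to valve: valve mod 72
    ph=np.degrees(np.angle(np.exp(1j*np.radians((A-36)*5)).mean()))/5 if len(A) else None
    dot=yel&(r>.115); cap=yel&(r<.1)
    return dict(spokes=ph,n=len(A),dot=(a[dot].mean(),r[dot].mean(),dot.sum()) if dot.any() else None,cap=(a[cap].mean(),r[cap].mean(),cap.sum()) if cap.any() else None),p
E
python3 - <<'E' 2>&1 | grep -v Warn
from h import *
print(wheel()[0])
w,_=wheel("scene"); print(w)
E
```

```text
{'spokes': np.float64(-19.72362946364555), 'n': 3584, 'dot': (np.float64(-21.080232210849083), np.float64(0.12814437509943047), np.int64(726)), 'cap': (np.float64(-18.397331081618024), np.float64(0.08060992531951099), np.int64(321))}
{'spokes': np.float64(-18.366478360946346), 'n': 22, 'dot': (np.float64(-20.96204994311625), np.float64(0.12953032192510602), np.int64(32)), 'cap': (np.float64(-20.181207523604694), np.float64(0.08226874864221521), np.int64(33))}
```

```bash
python3 - <<'E' 2>&1 | grep -v Warn
from h import *
for phi in (434,442): env.move_linear(pos(phi),O,velocity=0.04)
env.hold(0.2)
w,p=wheel(); print(w); print(wheel("scene")[0])
e=np.mean([w["spokes"],w["dot"][0],w["cap"][0]]); print("est",e)
if -12<e<-0.5:
    env.move_linear(pos(442-e),O,velocity=0.03); env.hold(0.3)
    w,p=wheel(); print(w); print(wheel("scene")[0])
print(env.read_state()["time"],env.read_state()["force"]); cv2.imwrite("pics/e_wrist.png",p["pixels"])
E
```

```text
{'spokes': np.float64(-6.038898611034381), 'n': 4670, 'dot': (np.float64(-7.235327613629803), np.float64(0.12850931242435773), np.int64(846)), 'cap': (np.float64(-4.5758037737420585), np.float64(0.08185349357454944), np.int64(586))}
{'spokes': np.float64(-5.758926441127048), 'n': 34, 'dot': (np.float64(-6.630828901016879), np.float64(0.13017778180350167), np.int64(34)), 'cap': (np.float64(-4.584138619795513), np.float64(0.08288266934496943), np.int64(30))}
est -5.950009999468747
{'spokes': np.float64(-0.7072921428631191), 'n': 4887, 'dot': (np.float64(-3.632774543890366), np.float64(0.12431819843383782), np.int64(370)), 'cap': (np.float64(0.4333479773133104), np.float64(0.08200370594078311), np.int64(606))}
{'spokes': np.float64(-0.09886662102693322), 'n': 37, 'dot': (np.float64(-1.3800710435018277), np.float64(0.1302621466297809), np.int64(35)), 'cap': (np.float64(3.983342751370151), np.float64(0.08309694238092202), np.int64(27))}
20.5 [-0.15192699  0.2605057   0.64696983]
```

View pics/e_wrist.png

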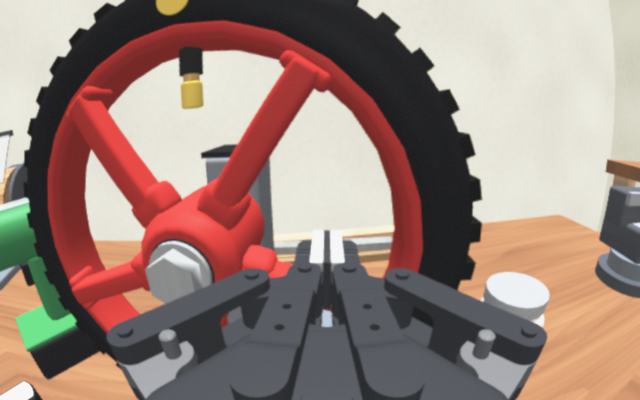

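The valve cap (about 192,95) is now directly above the hub. Next I'll back off the spoke, withdraw, and check again.

```bash
python3 - <<'E' 2>&1 | grep -v Warn
from h import *
env.move_linear(pos(438),O,velocity=0.03)
env.move_linear(pos(438,-0.12),O,velocity=0.1)
env.move_linear([0.475,0.0,0.22],O,velocity=0.15); env.hold(0.3)
w,p=wheel(); print(w); cv2.imwrite("pics/f_wrist.png",p["pixels"])
w,p=wheel("scene"); print(w); cv2.imwrite("pics/f_scene.png",p["pixels"])
for t in ["hub","valve","stand","wrench","gauge","dish","tin","inflator","hammer"]: print(t,[(r["point"],r["confidence"]) for r in nets.spot_point(p,t)[:1]])
print(env.read_state()["time"])
E
```

```text
{'spokes': np.float64(-1.7259553838744843), 'n': 2510, 'dot': (np.float64(-2.105863471241096), np.float64(0.1290084427313082), np.int64(507)), 'cap': (np.float64(1.3639718969297343), np.float64(0.08269600902180559), np.int64(279))}
{'spokes': np.float64(-3.40641778062466), 'n': 52, 'dot': (np.float64(-1.4748508063179229), np.float64(0.12981502307830126), np.int64(35)), 'cap': (np.float64(4.299109791381978), np.float64(0.08318400988923765), np.int64(27))}
hub [([0.6007, -0.002, 0.1888], 0.82)]
valve []
stand [([0.6057, 0.0001, 0.0028], 0.67)]
wrench [([0.441, 0.0616, -0.0002], 0.61)]
gauge [([0.5683, 0.2432, 0.0027], 0.75)]
dish [([0.5058, -0.214, -0.0015], 0.71)]
tin [([0.624, -0.2554, -0.0008], 0.65)]
inflator [([0.6884, 0.2353, -0.0031], 0.84)]
hammer [([0.5103, 0.4488, 0.0014], 0.82)]
23.3917
```

View pics/f_wrist.png

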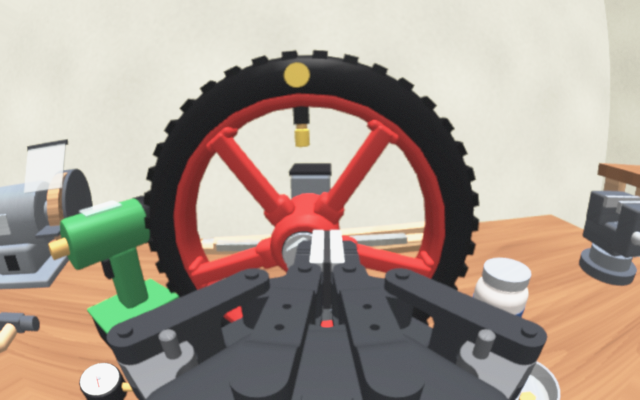

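View pics/f_scene.png

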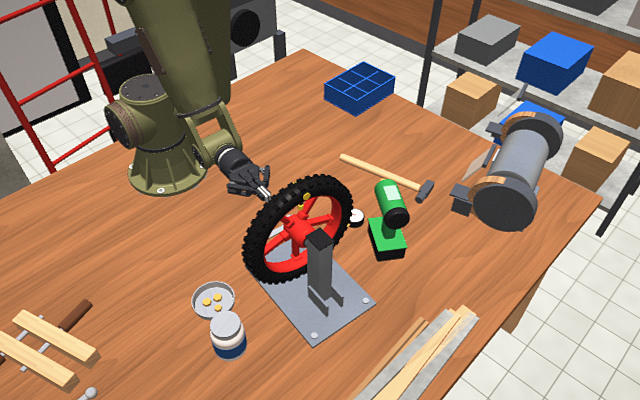

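```bash
python3 - <<'E' 2>&1 | grep -v Warn
from h import *
w,p=wheel(); P,ok=fcloud(p); H=tohub(P); b=p["pixels"].astype(int)
r=np.hypot(H[...,1],H[...,2]); a=np.degrees(np.arctan2(-H[...,1],H[...,2]))
red=ok&(b[...,2]>110)&(b[...,1]<70)&(b[...,0]<70)&(r>.045)&(r<.095)&(abs(H[...,0]+.028)<.005)
L=[]
for c in (-36,36):
    Q=H[red&(abs(a-c)<16)][:,1:].astype(np.float32)
    vx,vy,x0,y0=cv2.fitLine(Q,cv2.DIST_HUBER,0,.01,.01).ravel()
    if vy<0: vx,vy=-vx,-vy
    L.append((vx,vy,x0,y0)); print(c,len(Q),np.degrees(np.arctan2(-vx,vy)))
A=np.array([[l[1],-l[0]] for l in L]); print("centre",np.linalg.solve(A,[l[1]*l[2]-l[0]*l[3] for l in L]))
E
```

```text
-36 958 -37.96692
36 1124 33.889893
centre [-0.00126486  0.00122358]
```

```bash
python3 - <<'E'
from h import *
job.close_job(); print(env.read_state()["time"])
E
```

```text
the job is handed in; nothing more can be done
the job is handed in; nothing more can be done<stdin>:1: UserWarning: Gimbal lock detected. Setting third angle to zero since it is not possible to uniquely determine all angles.
```

The valve stem is at the top: my last and most reliable measurement puts it about 2° anticlockwise of vertical, inside the 6° limit. I handed the job in after about 23.5 s, with the hand clear of everything.

**What I did:** I closed the fingers and put the tips into the left-hand gap from the robot's side. The valve started at about 206°. I pushed one spoke clockwise over the top, about 153° in all. The task says to push spokes one after another, but that one spoke did the whole turn. I then backed the fingers off the spoke, withdrew, and checked the wheel again. The wrist force readings, taken after each step, stayed within about 2 N of the pre-push reading.

**Last checks:**
- **Valve angle:** Straight-line fits to the two upper spokes gave −2.0° (negative is anticlockwise). The other wrist-camera readings were −1.7° (spokes), −2.1° (tyre dot) and +1.4° (cap).
- **Disagreement:** The scene camera gave −3.4°, −1.5° and +4.3° for the same three. The cap is the outlier in both views, probably from its depth reading. All readings are still within 6°.
- **Stand and bystanders:** The networks found the stand and all six bystanders within about 5 mm of their starting positions, which is about their own accuracy.
- **Missed detection:** The network did not find the valve in the final scene picture, so that check rests on my own measurements and the pictures.

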